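Grip a junction box in the trigger clamp

TASK

Set the white junction box with the orange lid on the bed of the blue bench clamp, lengthwise, with one end up to the fixed jaw, and let go of it. Then pump the red trigger, moving the sliding jaw in no other way, until the sprung pad closes on the box and its stem is pressed in until the yellow band is gone but the green one still shows; never press the stem all the way in, or the thin box cracks. The clamp slackens when the trigger is released, so finish with the gripper still holding the trigger squeezed, touching the box no more and with everything else on the bench left where it was.

Things in the scene. Friction and masses are not known exactly. Their poses are not given: they have to be found in the camera images.
- clamp: Blue clamp screwed to the table. Origin on the table; +x is the way the pad pushes, z up. Base plate x -155 to 145, 90 wide, top (the bed) 12 mm up. Dark fixed jaw: face at x 122, 60 wide, top 68 up. Housing x -118 to -48, 44 wide, top 60 up. Black handle x -128 to -114, 28 wide, 58 to 128 up. Steel rod 30 to 42 up, sticking out behind to x -185 when the jaw is back (all mm).
- nest (a point): Point on the bed, 12 mm above the table, on the clamp's centre line at clamp x = 84 mm, where the middle of the box's underside belongs: the box's end then just meets the fixed jaw. Axes as clamp. Up to 10 mm short of the jaw is fine at first: the pad pushes the box home.
- grip (a point): Fixed point between trigger and handle, 100 mm above the table, clamp x = -110.5 mm. A gripper straight down here, closing along clamp x, open to 85 mm, straddles both with 6 mm to spare at the released trigger; closing to about 35 mm squeezes the trigger fully (from about 73 mm on).
- trigger: Red trigger, 24 mm wide, 10 thick, top 122 mm above the table. Origin: its pivot, clamp x = -88.5 mm, 50 mm up. Released it leans 0.19 rad to clamp +x; squeezing turns it back by up to 0.39 rad, 19 mm at grip's height. It takes 3 to 5 N (return spring) plus 0.9 x (5 N drag + force on the box). The box's force holds only while it is squeezed.
- trigger_pad (a point): Middle of the trigger's front face, 50 mm from its pivot. Released, it lies at clamp x = -74 mm, 100 mm above the table; it moves back to about -93 mm as the trigger is squeezed, and springs out when let go.
- jaw: Sliding jaw: rod, dark plate 46 x 40 mm, sprung pad in front. Origin at clamp's when fully back; advances along clamp +x by 0 to 80 mm (start 0 to 18). A full squeeze of the trigger pushes it up to 17 mm (ratchet, 7 mm teeth: the first 0 to 7 mm may be lost); several are needed. Let go, it falls back up to 3 mm and stays, held by 5 N of drag: a tighter grip slackens to 1 to 5 N.
- pad (a joint): How far the pad's stem is pressed into the jaw, m: 0 free, 0.016 all the way in. Spring 1500 N/m: 0.005 is 7.5 N on the box, 0.012 is 18 N. The stem shows bands from the jaw plate outwards: yellow, gone after 5 mm; green, gone after 12 mm; then red.
- pad_face (a point): Centre of the black rubber pad's front face (42 mm wide, 36 mm high), 36 mm above the table. At the start it is 33 to 51 mm from the end of a box at the nest.
- white_box: The white junction box with a flat orange lid, thin-walled plastic, loose, 76 mm long (its x axis), 52 mm wide (y), 40 mm high, 0.11 to 0.22 kg. Origin: centre of the underside. It starts on the table with its length roughly along the table's x axis. Either end may point to the fixed jaw.
- grey_box: A grey junction box of the same size, not to be touched: leave it alone. It may stand on either side, in the white box's place. Origin: centre of the underside.
- battery: Black tool battery, 72 x 66 x 58 mm, loose bystander. Origin: centre of the underside.
- screwdriver: Screwdriver lying behind the clamp's handle end, loose bystander. Origin: middle of the underside.
- tape: Yellow tape measure, 70 x 34 x 66 mm, standing, loose bystander. Origin: centre of the underside.
- jar: Small clear jar with blue cap, 56 mm across and 75 mm high, loose bystander. Origin: centre of the underside.
Things that resemble listed ones, but are neither listed nor needed, are in the scene too. Leave any pink or turquoise look-alike of the white_box alone.

How it is judged:
By the outcome, as a careful person would: the job done as asked, in the order asked, and still so for the second after the job is handed in, while the arm keeps its last pose, push and grip.
It also fails if it takes over 58 s, if anything falls off the work surface, if the arm or the gripper's body presses on something with over 40 N, if the wrist force passes 120 N, or if a joint passes its speed limit or range.

ROBOT

A 6-joint arm with a two-finger parallel gripper is mounted at the origin on the work surface. World frame = base frame: x ahead of the robot, y to its left, z up, the work surface at z = 0. Lengths are in m, angles in rad, forces in N, time in s.
With the tool pointing down it reaches from about 0.4 to 0.825 m from the base axis. Payload 7 kg.
Tool frame: the origin (TCP) lies at the very end of the fingers, on their centre line; the grasp point (between the pads) lies 19 mm behind it (tcp_to_grasp is the distance from the TCP to the grasp point, in m); x points along the fingers, z is the direction in which the jaws open and shut, and the axes are right-handed (so a half turn about x gives the same grasp; the last joint's range is limited). The gripper opens to 88 mm and grips with 3 to 60 N. Pads are 19 mm wide; open, the fingers measure 130 mm over their backs; the gripper's body (78 mm by 193 mm) begins 47 mm behind the grasp point.
Start: joints at [1.578, 0.359, 0.012, 0, -1.224, -0.288], TCP at [0.187, 0.649, 0.227] pointing down, gripper open.
Joint ranges: [-3.07, 3.07], [-1.43, 2.12], [-1.02, 1.25], [-3.03, 1.67], [-3.05, -0], [-3.03, 3.03]. Speed limits (rad/s): [2.39, 2.39, 3.01, 3.14, 3.14, 3.14].

INTERFACE

Orientations are given as [roll, pitch, yaw] about the fixed x, y, z axes, in that order (R = Rz(yaw) Ry(pitch) Rx(roll)).
In Python, from station import get_state, grab_frame, job_done, tcp_to_grasp gives the robot as it stands. The module is installed in compiled form; this text tells all that it offers.
- The arm moves only by the shell command python3 -m crank 'ROWS' [FORCE]. ROWS is JSON, a list of rows, each a list of 7 numbers: the shift along the tool's x, y, z in m, then the turn, a rotation vector about the tool's x, y, z in rad, then the opening, from 0 (shut) to 1 (fully open). In form: [[x, y, z, wx, wy, wz, fingers], ...]. A call has 1 to 10 rows; each row is the pose to reach, as a shift and turn from the pose commanded when the call began, along the tool's axes at that moment; what a row does not reach only later rows make up. A row lasts 1/8 s, in which the tool goes at most 62.5 mm and 10.7 degrees, less where a joint would pass 70% of its speed; a pose out of reach is approached as far as the arm can. A call with a gripper value outside its range is refused whole. The fingers move at their own pace and stop on an object; FORCE is the grip in N (left out, the last holds). Time passes only in rows, so rows that repeat a pose let the fingers close. It gives the time, the measured TCP pose, the force and the opening at its end, in the units of the state.
- get_state(): the state, without advancing time (a new reading comes with each control period).
- grab_frame(name): name is "scene" or "top"; returns a dict with "pixels" (400x640x3 uint8, red, green, blue), "vfov" (degrees; the focal length in pixels is half the picture's height over the tangent of half this angle, whatever the lens; pixels are square), "cx", "cy" (the principal point, pixels), "k1" (the pictures are not rectified: a ray, as slopes to the right and down, at radius r is drawn at 1 + k1 r^2 times it, then the intrinsics apply), "extrinsics" (4x4, takes a point from world to camera coordinates). Camera axes: x right, y up, looking along -z (the intrinsics and any distortion apply to the point x, -y, -z); pixel columns grow to the right and rows downward; lengths in m; the calibration is good to about 2 mm. A picture is of the moment at which its call begins. There is no depth.
- job_done(): hands the job in, once; it reports no verdict.
The state is a dict: "t": time; "q": joint angles; "qd": joint speeds; "joint_efforts": joint torques, N m; "eef_pos": TCP position; "ee_rot": TCP orientation; "force": force on the tool from outside, world axes, zero at the start; "moment": the same for the moment, N m; "width": finger opening in m.
Only numpy, scipy, OpenCV 4.12 (cv2) and the standard library are available. Lean on these libraries where they do the work, as an engineer would, in place of code of your own. Each camera call takes 0.05 s, during which the arm holds its last target.

## Working session

There is one attempt and no reset: what is moved stays moved. The work goes in short steps, Python scripts to look and compute and a shell command to move; the robot and the scene stay as the last step left them, time stands still between calls to the robot, and variables do not carry over. Pictures are saved under pics/ and viewed, and the job is handed in when it is done.

```bash
mkdir -p pics
cat > h.py <<'E'
import numpy as np, cv2
from station import *
def snap(n,fn):
    f=grab_frame(n); cv2.imwrite(f'pics/{fn}.png',f['pixels'][:,:,::-1]); np.savez(f'pics/{fn}.npz',**f); return f
def KD(f):
    H=f['pixels'].shape[0]; fl=H/2/np.tan(np.radians(f['vfov'])/2)
    return np.array([[fl,0,f['cx']],[0,fl,f['cy']],[0,0,1.]]),np.array([f['k1'],0,0,0,0.])
def ray(f,uv):
    K,D=KD(f); E=np.array(f['extrinsics'])
    p=cv2.undistortPoints(np.array(uv,float).reshape(-1,1,2),K,D).reshape(-1,2)
    d=np.c_[p[:,0],-p[:,1],-np.ones(len(p))]@E[:3,:3]
    return -E[:3,:3].T@E[:3,3],d
def onz(f,uv,z):
    o,d=ray(f,uv); return o+d*((z-o[2])/d[:,2])[:,None]
def proj(f,P):
    K,D=KD(f); E=np.array(f['extrinsics']); c=np.atleast_2d(P)@E[:3,:3].T+E[:3,3]
    c=c*[1,-1,-1]; return cv2.projectPoints(c,np.zeros(3),np.zeros(3),K,D)[0].reshape(-1,2)
E
python3 - <<'E'
from h import *
for n in('scene','top'):
    f=snap(n,n+'0'); print(n,f['vfov'],f['cx'],f['cy'],f['k1']);o,_=ray(f,[[320,200]]);print(o)
s=get_state(); print({k:np.round(v,3).tolist() for k,v in s.items()}, tcp_to_grasp)
E
```

```text
scene 48.656697256124964 317.3273567150729 192.78489758011148 0.027024798616872972
[ 1.10396909 -0.07907703  0.87102309]
top 53.90125694612822 320.4962964118979 204.86969658549765 -0.0773562665541675
[ 0.31088967 -0.01163001  1.00382321]
{'t': 0.1, 'q': [1.578, 0.359, 0.011, -0.0, -1.224, -0.288], 'qd': [-0.0, -0.003, 0.004, -0.001, -0.0, 0.001], 'joint_efforts': [-0.003, -58.416, 29.375, 7.016, 0.01, -0.0], 'eef_pos': [0.187, 0.648, 0.226], 'ee_rot': [0.11, 1.569, -1.742], 'force': [0.436, -0.32, -0.282], 'moment': [0.001, -0.024, 0.005], 'width': 0.088} 0.0188
```

View pics/scene0.png

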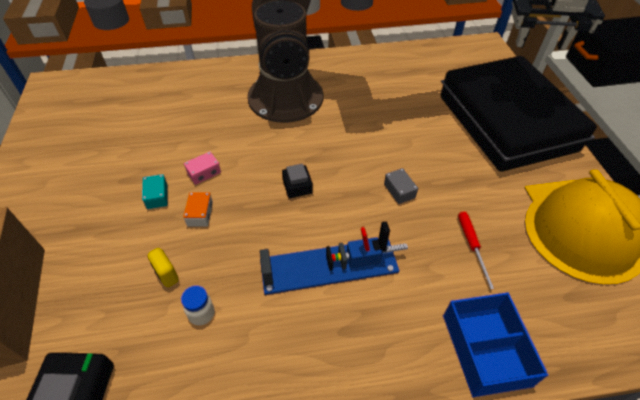

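View pics/top0.png

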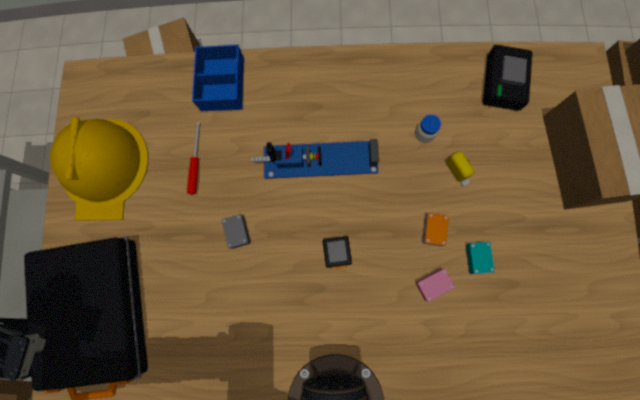

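The scene view shows the white box with the orange lid at (198,210), the clamp at (335,262) with its fixed jaw at the left end, and the grey box at (401,185). In the top view the white box is at (436,229), and the clamp spans columns 265–380 with the fixed jaw at (374,153). Next I measure both.

Run:
```python
from h import *
for n in('scene','top'):
    f=dict(np.load(f'pics/{n}0.npz')); im=f['pixels']; hsv=cv2.cvtColor(im,cv2.COLOR_RGB2HSV)
    rois={'scene':((180,185,220,235),(250,215,415,300)),'top':((415,205,455,252),(245,130,390,190))}[n]
    for k,(x0,y0,x1,y1) in zip(('lid','clamp'),rois):
        h=hsv[y0:y1,x0:x1]
        m=cv2.inRange(h,(3,170,120),(14,255,255)) if k=='lid' else cv2.inRange(h,(100,120,30),(125,255,255))
        c=max(cv2.findContours(m,0,2)[0],key=cv2.contourArea).reshape(-1,2)+[x0,y0]
        if n=='top':
            z=.04 if k=='lid' else .012
            P=onz(f,c,z)[:,:2].astype(np.float32)
            r=cv2.minAreaRect(P*1000); print(n,k,r)
        else:
            P=onz(f,c,.04)[:,:2].astype(np.float32); print(n,k,cv2.minAreaRect(P*1000))
    x0,y0,x1,y1=rois[1] 
    cv2.imwrite(f'pics/{n}_clamp.png',cv2.resize(im[y0:y1,x0:x1,::-1],None,fx=4.5,fy=4.5,interpolation=cv2.INTER_CUBIC))
    x0,y0,x1,y1=rois[0] 
    cv2.imwrite(f'pics/{n}_box.png',cv2.resize(im[y0:y1,x0:x1,::-1],None,fx=9,fy=9,interpolation=cv2.INTER_CUBIC))
```

```text
scene lid ((418.3057861328125, -257.97509765625), (54.7480583190918, 76.21092987060547), 79.88727569580078)
scene clamp ((626.6349487304688, 24.222442626953125), (92.20343780517578, 285.8017578125), 1.4447853565216064)
top lid ((376.39947509765625, -268.00836181640625), (2.440937042236328, 2.432539701461792), 88.63668823242188)
top clamp ((607.8466186523438, 36.79497528076172), (85.09376525878906, 278.6826171875), 1.304098129272461)
```

View pics/top_clamp.png

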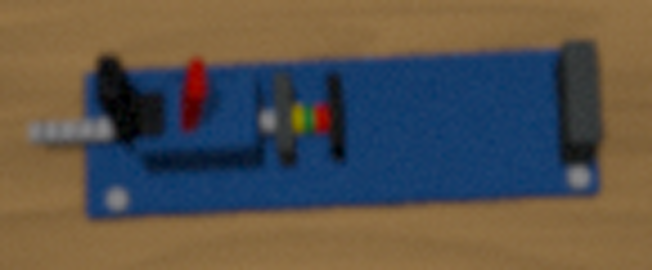

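View pics/scene_clamp.png

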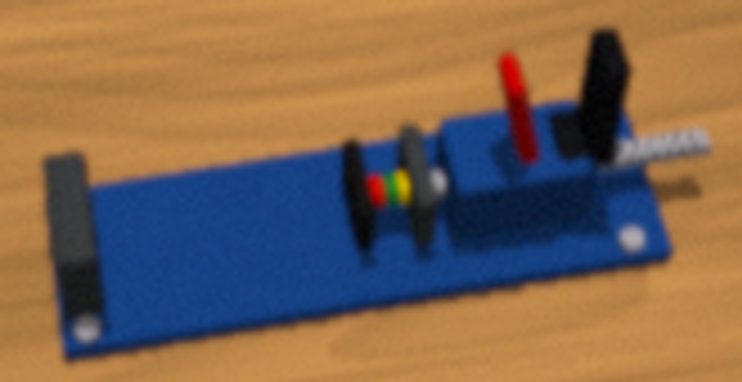

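View pics/top_box.png

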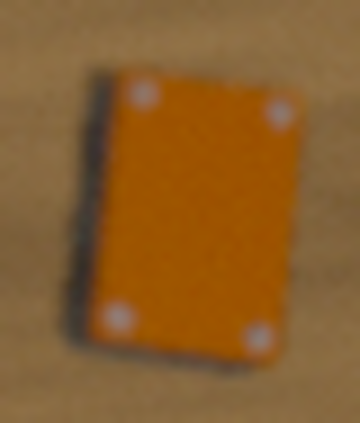

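View pics/scene_box.png

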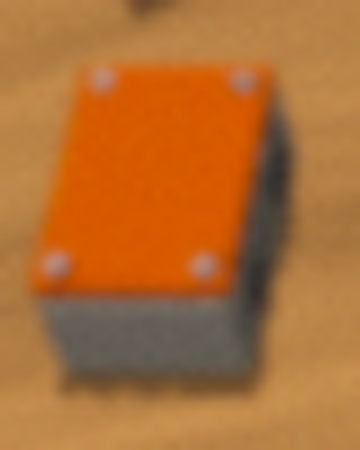

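Run:
```python
from h import *
T=dict(np.load('pics/top0.npz'));S=dict(np.load('pics/scene0.npz'))
def u(c,s,o): return (np.array(c,float)+.5)/s-.5+np.array(o)
def fit(P,model):
    # rigid fit 2D model->P
    P=P[:,:2];m=np.array(model);a=m-m.mean(0);b=P-P.mean(0)
    th=np.arctan2((a[:,0]*b[:,1]-a[:,1]*b[:,0]).sum(),(a*b).sum())
    R=np.array([[np.cos(th),-np.sin(th)],[np.sin(th),np.cos(th)]]);t=P.mean(0)-R@m.mean(0)
    return th,t,np.abs(P-(m@R.T+t)).max()
# clamp +x = world -y; top-crop: right = +x; image up = world +x = clamp +y
mod=[[-.155,.045],[.145,.045],[.145,-.045],[-.155,-.045]]
P=onz(T,u([(90,73),(597,50),(600,192),(90,216)],4.5,(245,130)),.012);print('clamp top',fit(P,mod),P.round(4).tolist())
P=onz(S,u([(68,356),(670,252)],4.5,(250,215)),.012);print('clamp scene',fit(P,[[.145,.045],[-.155,.045]]),P.round(4).tolist())
bm=[[.038,.026],[.038,-.026],[-.038,-.026],[-.038,.026]]
for z in(.04,):
    P=onz(T,u([(112,70),(302,92),(280,362),(90,340)],9,(415,205)),z);print('box top',fit(P,bm))
    P=onz(S,u([(238,296),(32,292),(84,66),(272,68)],9,(180,185)),z);print('box scene',fit(P,bm))
```

```text
clamp top (np.float64(-1.553455417868142), array([0.60844964, 0.02107289]), np.float64(0.003321948906794242)) [[0.649, 0.175, 0.012], [0.6541, -0.1233, 0.012], [0.5684, -0.1214, 0.012], [0.562, 0.174, 0.012]]
clamp scene (np.float64(-1.5397161010515195), array([0.61189124, 0.02243456]), np.float64(0.0026483685829284537)) [[0.6613, -0.1184, 0.012], [0.6521, 0.1761, 0.012]]
box top (np.float64(-0.14273458508262024), array([ 0.41595204, -0.2554371 ]), np.float64(0.0009010925921584811))
box scene (np.float64(-0.14829705704238963), array([ 0.4188734 , -0.25651982]), np.float64(0.0012573681262627034))
```

Run:
```python
from h import *
T=dict(np.load('pics/top0.npz'));S=dict(np.load('pics/scene0.npz'))
def edge(f,cols,rng,z,rows=False):
    # subpixel blue-ness transition along columns
    im=f['pixels'].astype(float); b=im[:,:,2]-im[:,:,0]
    pts=[]
    for c in cols:
        r=np.arange(*rng(c)); v=b[r,c] if not rows else b[c,r]
        d=v-(v.max()+v.min())/2; i=np.where(d[:-1]*d[1:]<0)[0]
        if len(i)!=1: continue
        i=i[0]; s=r[i]+d[i]/(d[i]-d[i+1]); pts.append((c,s) if not rows else (s,c))
    P=onz(f,pts,z)[:,:2].astype(np.float32)
    l=cv2.fitLine(P,cv2.DIST_HUBER,0,1e-4,1e-4).ravel()
    return l.round(4),len(P)
x=lambda c:168+ (c-265)*-.04
print('top near edge',edge(T,range(275,365,2),lambda c:(int(172-(c-265)*.045),int(186-(c-265)*.045)),.012))
print('top far edge',edge(T,range(325,365,2),lambda c:(134,150),.012))
print('top -x end',edge(T,range(163,174),lambda c:(255,272),.012,True))
print('top +x end',edge(T,range(150,168),lambda c:(374,386),.012,True))
print('scene far-from-robot edge',edge(S,range(275,385,2),lambda c:(int(293-(c-265)*.173-8),int(293-(c-265)*.173+8)),.012))
T_=T
for n,a in dict(top=(T,265,255,18),).items(): pass
# tops: fixed jaw top centre & handle top & trigger top (crop coords)
def u(c,s,o): return (np.array(c,float)+.5)/s-.5+np.array(o)
print('handle top top-view',onz(T,u([(110,66)],4.5,(245,130)),.128), 'scene',onz(S,u([(605,40)],4.5,(250,215)),.128))
print('trigger top', onz(T,u([(199,66)],4.5,(245,130)),.122),onz(S,u([(509,60)],4.5,(250,215)),.122))
```

```text
top near edge (array([ 0.0221, -0.9998,  0.564 ,  0.0323], dtype=float32), 44)
top far edge (array([ 0.0252, -0.9997,  0.6538, -0.021 ], dtype=float32), 20)
top -x end (array([0.9999, 0.0129, 0.5867, 0.1767], dtype=float32), 11)
top +x end (array([ 0.9972, -0.0742,  0.6022, -0.1226], dtype=float32), 17)
scene far-from-robot edge (array([ 0.0242, -0.9997,  0.6597,  0.0115], dtype=float32), 55)
handle top top-view [[0.61291453 0.14268321 0.128     ]] scene [[0.60235059 0.14240127 0.128     ]]
trigger top [[0.61343011 0.09673145 0.122     ]] [[0.60234927 0.09799011 0.122     ]]
```

```bash
cat >> h.py <<'E'
from scipy.spatial.transform import Rotation as Ro
def pose():
    s=get_state(); return np.array(s['eef_pos']),Ro.from_euler('xyz',s['ee_rot']),s
def zyaw(R): 
    z=R.apply([0,0,1]); return np.arctan2(z[1],z[0])
def down(yaw): # tool x down, tool z at world yaw
    z=np.array([np.cos(yaw),np.sin(yaw),0]);x=np.array([0,0,-1.]);return Ro.from_matrix(np.c_[x,np.cross(z,x),z])
def to(p,yaw):
    """rel. row to TCP p, tool z at yaw (mod pi choose nearest)"""
    p0,R,s=pose(); 
    y=yaw+np.pi*np.round((zyaw(R)-yaw)/np.pi)
    return np.r_[R.inv().apply(np.array(p)-p0),(R.inv()*down(y)).as_rotvec()].round(4).tolist()
def st():
    p,R,s=pose(); print('t',round(s['t'],2),'p',p.round(4),'zyaw',round(zyaw(R),3),'tilt',round(float(np.degrees(np.arccos(-R.apply([1,0,0])[2]))),2),'q',np.round(s['q'],2),'F',np.round(s['force'],1),'w',round(s['width'],4))
E
python3 - <<'E'
from h import *
st()
print(to([.6,.2,.2],np.pi/2-.145),to([.417,-.256,.2],np.pi/2-.145))
E
```

```text
t 0.1 p [0.187  0.6481 0.2257] zyaw -1.852 tilt 0.09 q [ 1.58  0.36  0.01 -0.   -1.22 -0.29] F [ 0.4 -0.3 -0.3] w 0.0876
[0.0263, 0.5211, 0.316, -0.136, 0.0015, -0.0001] [0.027, 0.4717, 0.8049, -0.136, 0.0015, -0.0001]
```

```bash
python3 -m crank '[[0.026,0.52,0.316,0,0,0,1],[0.026,0.52,0.316,-0.05,0,0,1],[0.026,0.52,0.316,-0.1,0,0,1],[0.026,0.52,0.316,-0.136,0,0,1],[0.026,0.52,0.316,-0.136,0,0,1],[0.026,0.52,0.316,-0.136,0,0,1],[0.026,0.52,0.316,-0.136,0,0,1],[0.026,0.52,0.316,-0.136,0,0,1],[0.026,0.52,0.316,-0.136,0,0,1],[0.026,0.52,0.316,-0.136,0,0,1]]' 20
python3 - <<'E'
from h import *
st()
print(to([.417,-.256,.1],-1.571-.145))
E
```

```text
t: 1.35
eef_pos: [0.6003, 0.1985, 0.2]
ee_rot: [-0.812, 1.57, -2.529]
force: [0.2, 0.2, -0.5]
width: 0.0879
t 1.35 p [0.6003 0.1985 0.2   ] zyaw -1.717 tilt 0.05 q [ 0.63  0.31 -0.13 -0.   -1.14  0.8 ] F [ 0.2  0.2 -0.5] w 0.0879
[0.1003, -0.1152, 0.4763, -0.0007, 0.0006, 0.0006]
```

```bash
python3 -m crank '[[0,-0.115,0.476,0,0,0,1],[0,-0.115,0.476,0,0,0,1],[0,-0.115,0.476,0,0,0,1],[0,-0.115,0.476,0,0,0,1],[0,-0.115,0.476,0,0,0,1],[0,-0.115,0.476,0,0,0,1],[0,-0.115,0.476,0,0,0,1],[0,-0.115,0.476,0,0,0,1],[0.06,-0.115,0.476,0,0,0,1],[0.1,-0.115,0.476,0,0,0,1]]'
python3 - <<'E'
from h import *
snap('scene','s1');snap('top','t1');st()
print(to([.417,-.256,.008],-1.571-.145))
E
```

```text
t: 2.6
eef_pos: [0.4151, -0.2542, 0.0987]
ee_rot: [-2.067, 1.57, 2.498]
force: [0.0, 0.4, -1.3]
width: 0.0879
t 2.7 p [ 0.4131 -0.2531  0.0967] zyaw -1.717 tilt 0.47 q [-0.14  0.18 -0.57 -0.   -0.83  1.57] F [-0.9  0.2 -0. ] w 0.0877
[0.0887, 0.005, 0.0024, -0.0013, -0.0009, 0.0082]
```

View pics/s1.png

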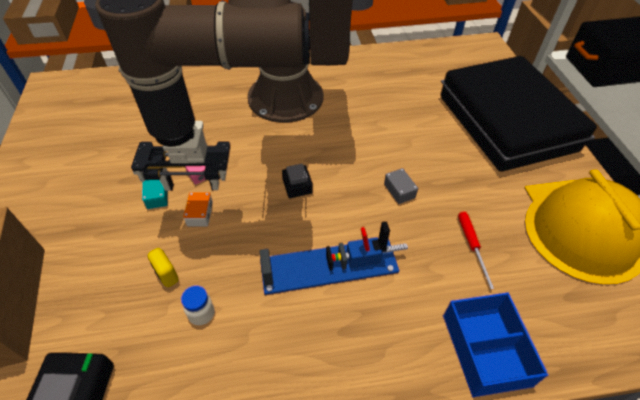

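View pics/t1.png

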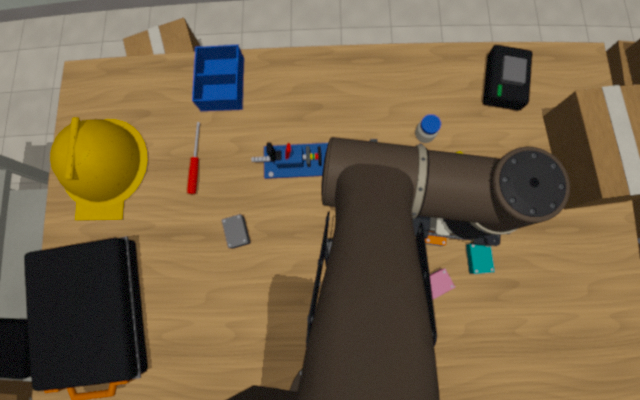

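```bash
python3 -m crank '[[0.02,0,0,0,0,0,1],[0.05,0,0,0,0,0,1],[0.075,0,0,0,0,0,1],[0.09,0,0,0,0,0,1],[0.092,0,0,0,0,0,1],[0.092,0,0,0,0,0,1]]'
python3 - <<'E'
from h import *
st()
E
python3 -m crank '[[0,0,0,0,0,0,0.3],[0,0,0,0,0,0,0.3],[0,0,0,0,0,0,0.3],[0,0,0,0,0,0,0.3]]' 20
python3 - <<'E'
from h import *
st();snap('scene','s2')
E
```

```text
t: 3.45
eef_pos: [0.4177, -0.2537, 0.0097]
ee_rot: [1.409, 1.569, -0.306]
force: [-0.8, -0.0, -0.1]
width: 0.0875
t 3.45 p [ 0.4177 -0.2537  0.0097] zyaw -1.715 tilt 0.08 q [-0.14  0.32 -0.65  0.   -0.6   1.57] F [-0.8 -0.  -0.1] w 0.0875
t: 3.95
eef_pos: [0.4169, -0.2538, 0.0088]
ee_rot: [1.146, 1.57, -0.569]
force: [0.7, -1.4, 1.3]
width: 0.053
t 3.95 p [ 0.4169 -0.2538  0.0088] zyaw -1.715 tilt 0.03 q [-0.14  0.32 -0.66  0.   -0.6   1.57] F [ 0.7 -1.4  1.3] w 0.053
```

View pics/s2.png

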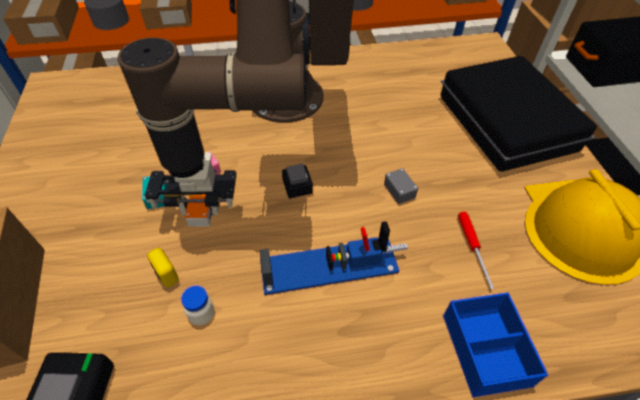

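```bash
python3 -m crank '[[-0.01,0,0,0,0,0,0.3],[-0.03,0,0,0,0,0,0.3],[-0.06,0,0,0,0,0,0.3],[-0.09,0,0,0,0,0,0.3],[-0.11,0,0,0,0,0,0.3],[-0.112,0,0,0,0,0,0.3]]'
python3 - <<'E'
from h import *
st()
print(to([.611,-.057,.12],-3.118))
E
```

```text
t: 4.75
eef_pos: [0.4174, -0.2537, 0.1222]
ee_rot: [1.585, 1.568, -0.13]
force: [-0.1, -0.1, -1.2]
width: 0.052
t 4.75 p [ 0.4174 -0.2537  0.1222] zyaw -1.716 tilt 0.18 q [-0.14  0.15 -0.54 -0.   -0.88  1.57] F [-0.1 -0.1 -1.2] w 0.052
[0.0027, 0.1632, -0.2225, 1.4025, -0.0022, -0.0025]
```

```bash
python3 -m crank '[[0,0.01,-0.014,0.1,0,0,0.3],[0,0.03,-0.04,0.25,0,0,0.3],[0,0.055,-0.075,0.43,0,0,0.3],[0,0.08,-0.11,0.6,0,0,0.3],[0,0.105,-0.143,0.78,0,0,0.3],[0,0.128,-0.175,0.95,0,0,0.3],[0,0.147,-0.2,1.12,0,0,0.3],[0,0.157,-0.214,1.28,0,0,0.3],[0,0.162,-0.221,1.37,0,0,0.3],[0,0.163,-0.2225,1.4025,0,0,0.3]]'
python3 -m crank '[[0,0,0,0,0,0,0.3],[0,0,0,0,0,0,0.3]]'
python3 - <<'E'
from h import *
st()
snap('scene','s3');snap('top','t3')
print(to([.611,-.057,.07],-3.118))
for n in ('s3','t3'):
    im=cv2.imread(f'pics/{n}.png'); im=im[120:320,220:440] if n=='s3' else im[90:250,230:430]
    cv2.imwrite(f'pics/{n}c.png',cv2.resize(im,None,fx=3,fy=3,interpolation=cv2.INTER_CUBIC))
E
```

```text
t: 6.0
eef_pos: [0.6095, -0.0566, 0.1191]
ee_rot: [0.048, 1.568, -3.071]
force: [-0.5, 0.1, -3.3]
width: 0.052
t: 6.25
eef_pos: [0.6096, -0.0573, 0.1204]
ee_rot: [0.004, 1.57, -3.113]
force: [0.2, 0.2, -1.5]
width: 0.0522
t 6.25 p [ 0.6096 -0.0573  0.1204] zyaw -3.117 tilt 0.02 q [ 0.22  0.34 -0.27 -0.   -0.96 -0.2 ] F [ 0.2  0.2 -1.5] w 0.0522
[0.0506, -0.0003, -0.0012, 0.0003, -0.0, 0.0001]
```

View pics/s3c.png

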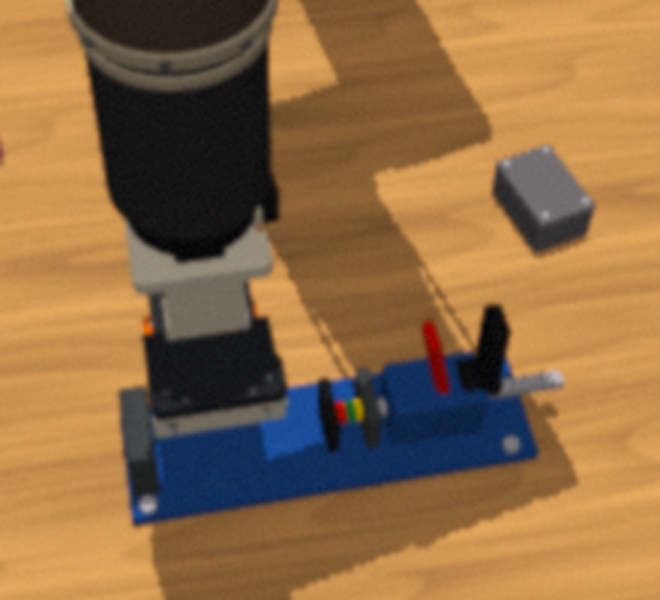

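View pics/t3c.png

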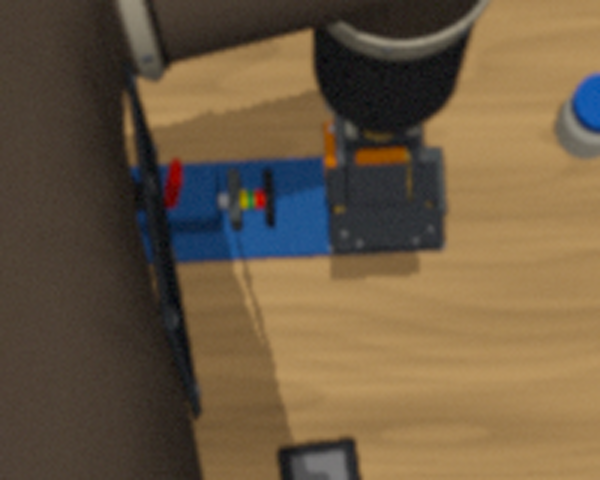

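Run:
```python
from h import *
f=dict(np.load('pics/t3.npz'))
c=(np.array([[324,125],[326,165]])+.5)/3-.5+[230,90]
P=onz(f,c,.1516);print(P)
E=np.array([.609,.022]);ex=np.array([.0235,-.9997]);print((P[:,:2]-E)@ex)
```

```text
[[ 0.63075234 -0.01868258  0.1516    ]
 [ 0.59888304 -0.0194161   0.1516    ]]
[0.04118155 0.04116592]
```

```bash
python3 -m crank '[[0.02,0,-0.001,0,0,0,0.3],[0.045,0,-0.001,0,0,0,0.3],[0.065,0,-0.001,0,0,0,0.3],[0.08,0,-0.001,0,0,0,0.3],[0.09,0,-0.001,0,0,0,0.3],[0.095,0,-0.001,0,0,0,0.3],[0.0975,0,-0.001,0,0,0,0.3],[0.099,0,-0.001,0,0,0,0.3],[0.099,0,-0.001,0,0,0,0.3]]'
python3 - <<'E'
from h import *
st()
snap('scene','s4')
for n in ('s4',):
    im=cv2.imread(f'pics/{n}.png'); im=im[120:320,220:440]
    cv2.imwrite(f'pics/{n}c.png',cv2.resize(im,None,fx=3,fy=3,interpolation=cv2.INTER_CUBIC))
E
```

```text
t: 7.48
eef_pos: [0.6112, -0.0569, 0.0219]
ee_rot: [-3.002, 1.57, 0.163]
force: [-0.5, -0.2, -1.3]
width: 0.0521
t 7.47 p [ 0.6112 -0.0569  0.0219] zyaw -3.118 tilt 0.03 q [ 0.22  0.46 -0.36  0.   -0.75 -0.2 ] F [-0.5 -0.2 -1.3] w 0.0521
```

View pics/s4c.png

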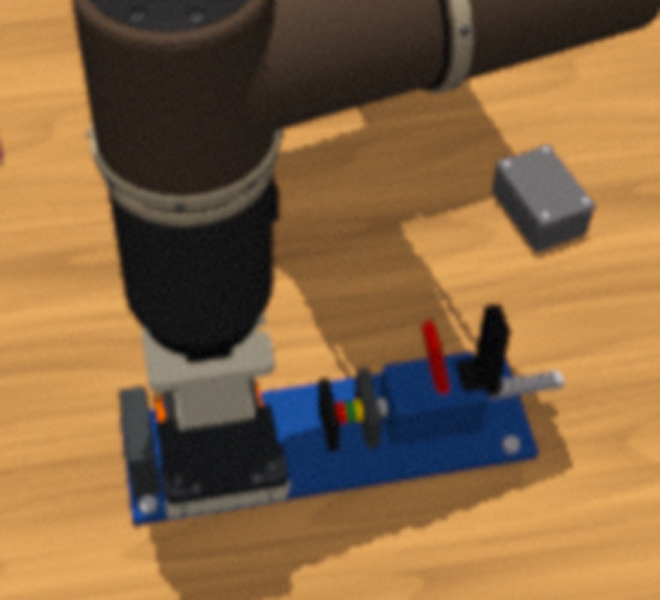

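```bash
python3 -m crank '[[0.001,0,0,0,0,0,0.3],[0.0015,0,0,0,0,0,0.3],[0.0015,0,0,0,0,0,0.3]]'
python3 -m crank '[[0,0,0,0,0,0,0.75],[0,0,0,0,0,0,0.75],[0,0,0,0,0,0,0.75],[-0.03,0,0,0,0,0,0.75],[-0.07,0,0,0,0,0,0.75],[-0.12,0,0,0,0,0,0.75],[-0.16,0,0,0,0,0,1],[-0.16,0,0,0,0,0,1]]'
python3 - <<'E'
from h import *
st()
E=np.array([.609,.022]);ex=np.array([.0235,-.9997])
g=E-.1105*ex;print(g)
print(to([*g,.16],-1.547))
E
```

```text
t: 7.9
eef_pos: [0.6113, -0.0569, 0.0208]
ee_rot: [3.074, 1.57, -0.044]
force: [-3.0, 1.8, 4.7]
width: 0.052
t: 8.9
eef_pos: [0.6132, -0.0568, 0.1841]
ee_rot: [-3.063, 1.564, 0.102]
force: [0.2, -0.2, -1.5]
width: 0.0804
t 8.9 p [ 0.6132 -0.0568  0.1841] zyaw -3.118 tilt 0.4 q [ 0.22  0.29 -0.19  0.   -1.08 -0.2 ] F [ 0.2 -0.2 -1.5] w 0.0804
[0.60640325 0.13246685]
[0.0242, -0.1894, 0.0024, -1.5707, -0.0059, -0.005]
```

```bash
python3 -m crank '[[0,-0.02,0,-0.15,0,0,1],[0,-0.05,0,-0.33,0,0,1],[0,-0.08,0,-0.51,0,0,1],[0,-0.11,0,-0.69,0,0,1],[0,-0.14,0,-0.87,0,0,1],[0,-0.16,0,-1.05,0,0,1],[0,-0.18,0,-1.23,0,0,1],[0,-0.19,0.002,-1.4,0,0,1],[0,-0.19,0.002,-1.53,0,0,1],[0,-0.19,0.002,-1.57,0,0,1]]'
python3 -m crank '[[0,0,0,0,0,0,1],[0,0,0,0,0,0,1]]'
python3 - <<'E'
from h import *
st()
snap('scene','s5');snap('top','t5')
E=np.array([.609,.022]);ex=np.array([.0235,-.9997])
g=E-.1105*ex
print(to([*g,.081],-1.547))
for n in ('s5','t5'):
    im=cv2.imread(f'pics/{n}.png'); im=im[120:320,220:440] if n=='s5' else im[90:250,230:430]
    cv2.imwrite(f'pics/{n}c.png',cv2.resize(im,None,fx=3,fy=3,interpolation=cv2.INTER_CUBIC))
E
```

```text
t: 10.15
eef_pos: [0.6041, 0.1331, 0.179]
ee_rot: [-1.231, 1.569, -2.776]
force: [-0.1, -0.5, -0.9]
width: 0.0874
t: 10.4
eef_pos: [0.6044, 0.1328, 0.1795]
ee_rot: [-1.183, 1.57, -2.733]
force: [-0.8, -0.7, 0.2]
width: 0.0879
t 10.4 p [0.6044 0.1328 0.1795] zyaw -1.549 tilt 0.04 q [ 0.53  0.3  -0.18 -0.   -1.09  1.06] F [-0.8 -0.7  0.2] w 0.0879
[0.0988, 0.0019, 0.0004, -0.0019, 0.0001, 0.0003]
```

View pics/s5c.png

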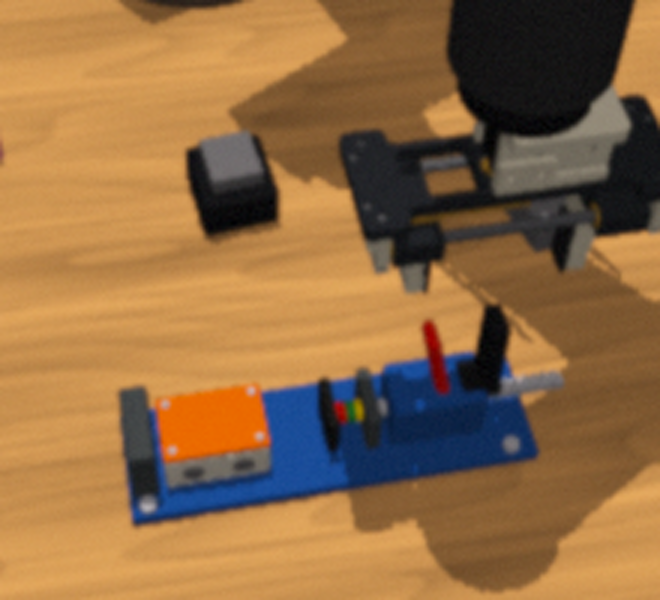

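View pics/t5c.png

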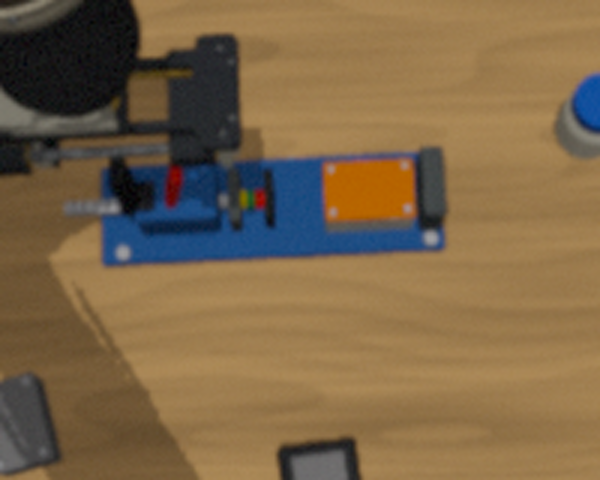

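```bash
python3 -m crank '[[0,0.002,0.005,0,0,0,1],[0.02,0.002,0.005,0,0,0,1],[0.05,0.002,0.005,0,0,0,1],[0.075,0.002,0.005,0,0,0,1],[0.092,0.002,0.005,0,0,0,1],[0.0985,0.002,0.005,0,0,0,1],[0.0985,0.002,0.002,0,0,0,1],[0.0985,0.002,0.0,0,0,0,1],[0.0985,0.002,0.0,0,0,0,1]]' 40
python3 - <<'E'
from h import *
st()
snap('scene','s6');snap('top','t6')
for n in ('s6','t6'):
    im=cv2.imread(f'pics/{n}.png'); im=im[120:320,220:440] if n=='s6' else im[90:250,230:430]
    cv2.imwrite(f'pics/{n}c.png',cv2.resize(im,None,fx=3,fy=3,interpolation=cv2.INTER_CUBIC))
E
```

```text
t: 11.62
eef_pos: [0.607, 0.1335, 0.0824]
ee_rot: [1.997, 1.569, 0.449]
force: [-0.7, 0.2, 0.6]
width: 0.0875
t 11.62 p [0.607  0.1335 0.0824] zyaw -1.548 tilt 0.08 q [ 0.53  0.4  -0.29  0.   -0.88  1.06] F [-0.7  0.2  0.6] w 0.0875
```

View pics/s6c.png

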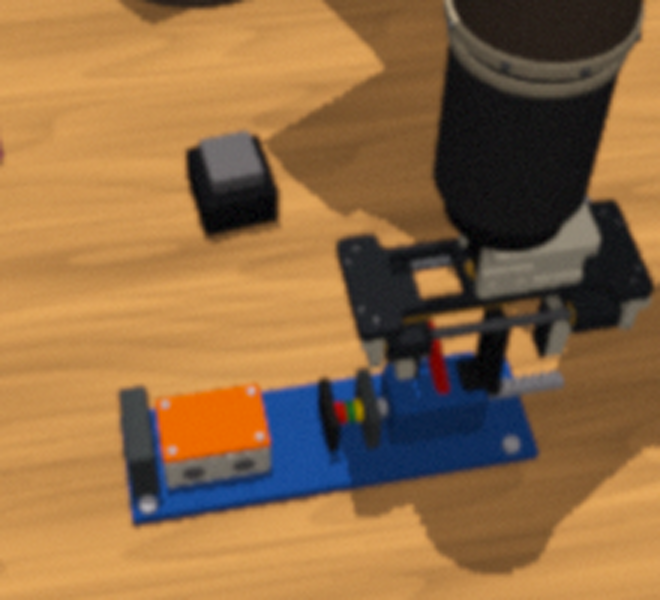

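View pics/t6c.png

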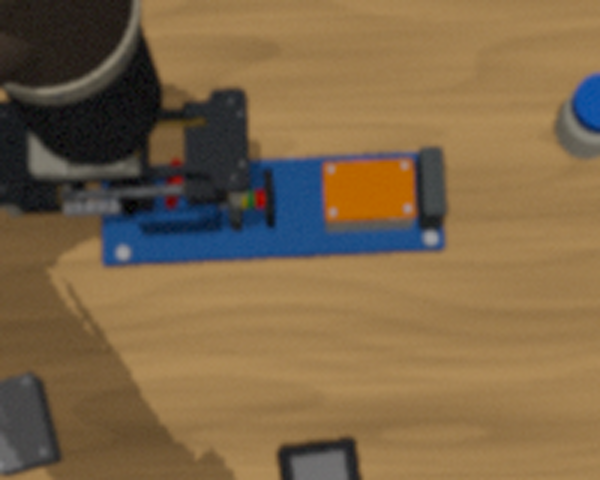

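```bash
cat > look.py <<'E'
import sys
from h import *
n=sys.argv[1]; st()
for c in ('scene','top'):
    f=snap(c,n+c[0])
    im=f['pixels'][:,:,::-1]
    # crop clamp bands region
    im=im[215:300,255:385] if c=='scene' else im[130:190,285:390]
    cv2.imwrite(f'pics/{n}{c[0]}c.png',cv2.resize(im,None,fx=6,fy=6,interpolation=cv2.INTER_CUBIC))
E
python3 -m crank '[[0,0,0,0,0,0,0.7],[0,0,0,0,0,0,0.5],[0,0,0,0,0,0,0.41],[0,0,0,0,0,0,0.41],[0,0,0,0,0,0,0.41]]' 40
python3 look.py a1
```

```text
t: 12.35
eef_pos: [0.6067, 0.1302, 0.0825]
ee_rot: [-0.142, 1.567, -1.689]
force: [2.9, -17.1, 8.2]
width: 0.0432
t 12.35 p [0.6067 0.1302 0.0825] zyaw -1.548 tilt 0.22 q [ 0.53  0.4  -0.29  0.   -0.89  1.06] F [  2.9 -17.1   8.2] w 0.0432
```

View pics/a1sc.png

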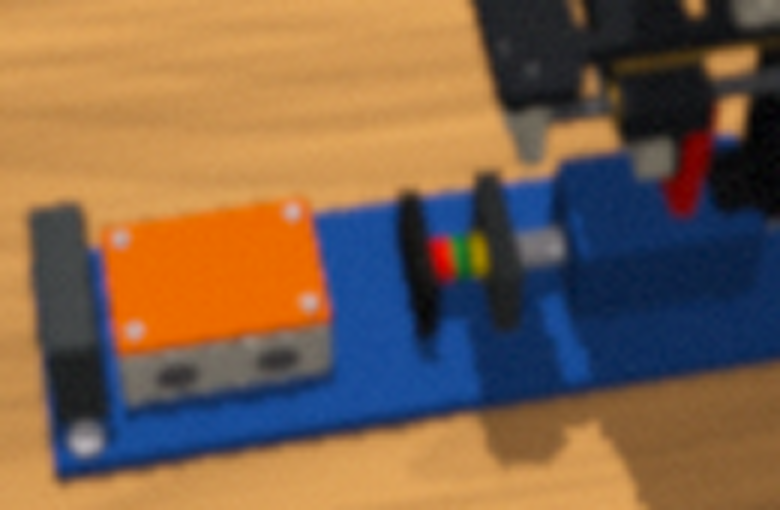

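View pics/a1tc.png

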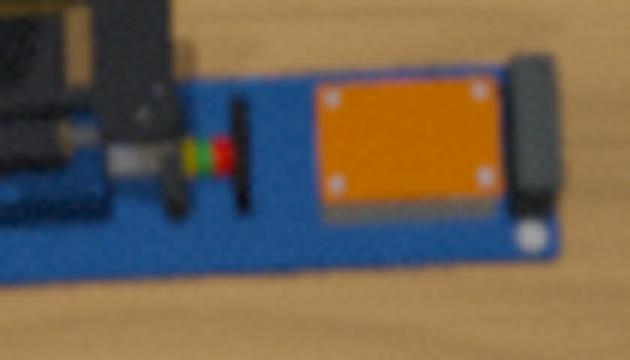

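```bash
python3 -m crank '[[0,0,0,0,0,0,0.41],[0,0,0,0,0,0,0.41]]' 40
python3 look.py a2
```

```text
t: 12.7
eef_pos: [0.6067, 0.1325, 0.0825]
ee_rot: [0.269, 1.57, -1.278]
force: [-1.9, 0.5, 6.8]
width: 0.0365
t 12.7 p [0.6067 0.1325 0.0825] zyaw -1.547 tilt 0.06 q [ 0.53  0.4  -0.29  0.   -0.89  1.06] F [-1.9  0.5  6.8] w 0.0365
```

View pics/a2tc.png

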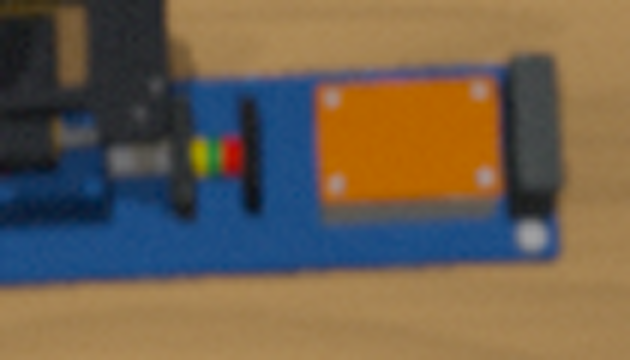

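View pics/a2s.png

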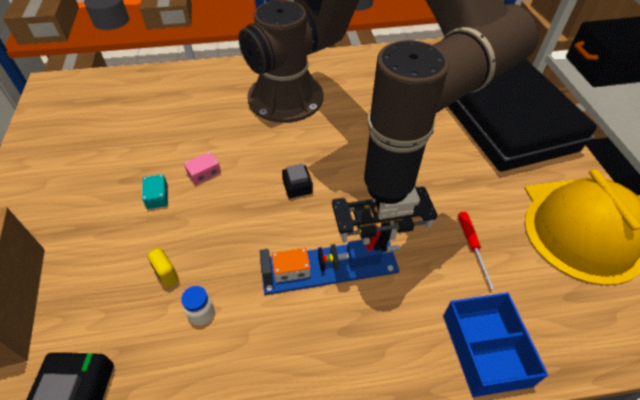

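```bash
python3 -m crank '[[0,0,0,0,0,0,0.95],[0,0,0,0,0,0,0.95],[0,0,0,0,0,0,0.95],[0,0,0,0,0,0,0.95],[0,0,0,0,0,0,0.95]]' 40
python3 look.py b1
python3 -m crank '[[0,0,0,0,0,0,0.7],[0,0,0,0,0,0,0.5],[0,0,0,0,0,0,0.41],[0,0,0,0,0,0,0.41],[0,0,0,0,0,0,0.41],[0,0,0,0,0,0,0.41],[0,0,0,0,0,0,0.41]]' 40
python3 look.py b2
python3 -c "
import cv2,numpy as np
cv2.imwrite('pics/b_tc.png',np.vstack([cv2.imread('pics/b1tc.png')[30:290],cv2.imread('pics/b2tc.png')[30:290]]))"
```

```text
t: 13.42
eef_pos: [0.6062, 0.1331, 0.081]
ee_rot: [-1.525, 1.57, -3.073]
force: [0.0, -2.2, -2.5]
width: 0.08
t 13.43 p [0.6062 0.1331 0.081 ] zyaw -1.548 tilt 0.06 q [ 0.53  0.4  -0.29 -0.   -0.88  1.06] F [ 0.  -2.2 -2.5] w 0.08
t: 14.4
eef_pos: [0.6067, 0.1325, 0.0824]
ee_rot: [0.239, 1.57, -1.309]
force: [-1.4, -2.5, 6.7]
width: 0.0366
t 14.4 p [0.6067 0.1325 0.0824] zyaw -1.547 tilt 0.06 q [ 0.53  0.4  -0.29  0.   -0.88  1.06] F [-1.4 -2.5  6.7] w 0.0366
```

View pics/b_tc.png

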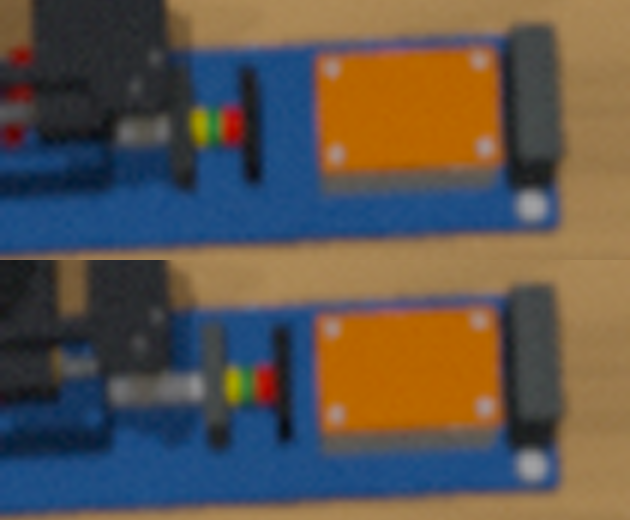

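View pics/b2sc.png

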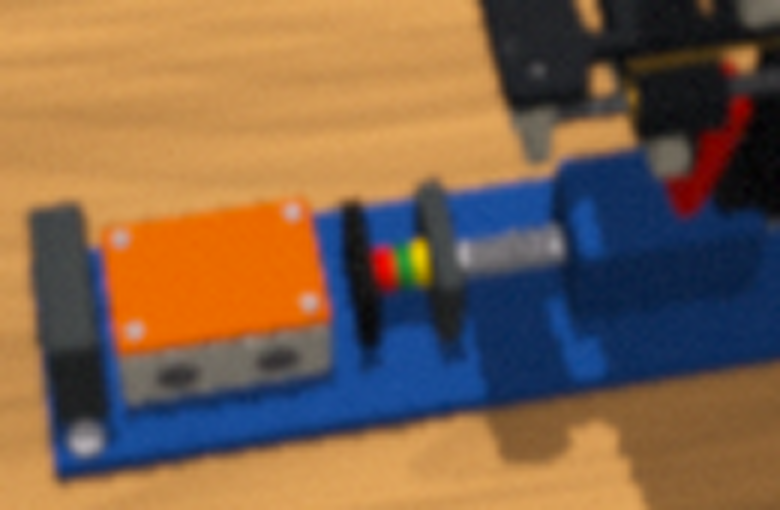

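```bash
python3 -m crank '[[0,0,0,0,0,0,0.95],[0,0,0,0,0,0,0.95],[0,0,0,0,0,0,0.95],[0,0,0,0,0,0,0.95],[0,0,0,0,0,0,0.95]]' 40
python3 look.py c1
python3 -m crank '[[0,0,0,0,0,0,0.7],[0,0,0,0,0,0,0.5],[0,0,0,0,0,0,0.41],[0,0,0,0,0,0,0.41],[0,0,0,0,0,0,0.41],[0,0,0,0,0,0,0.41],[0,0,0,0,0,0,0.41]]' 40
python3 look.py c2
python3 -c "
import cv2,numpy as np
cv2.imwrite('pics/c_tc.png',np.vstack([cv2.imread('pics/c1tc.png')[30:290],cv2.imread('pics/c2tc.png')[30:290]]))"
```

```text
t: 15.12
eef_pos: [0.6062, 0.1332, 0.0811]
ee_rot: [-1.733, 1.57, 3.002]
force: [-0.1, -1.7, -1.5]
width: 0.0801
t 15.12 p [0.6062 0.1332 0.0811] zyaw -1.548 tilt 0.04 q [ 0.53  0.4  -0.29 -0.   -0.88  1.06] F [-0.1 -1.7 -1.5] w 0.0801
t: 16.1
eef_pos: [0.6067, 0.1325, 0.0824]
ee_rot: [0.305, 1.57, -1.243]
force: [-0.8, -3.0, 7.2]
width: 0.0364
t 16.1 p [0.6067 0.1325 0.0824] zyaw -1.547 tilt 0.06 q [ 0.53  0.4  -0.29  0.   -0.88  1.06] F [-0.8 -3.   7.2] w 0.0364
```

View pics/c_tc.png

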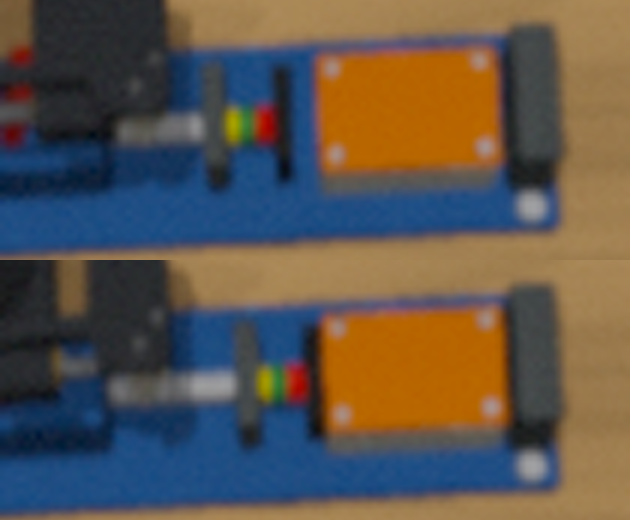

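View pics/c2sc.png

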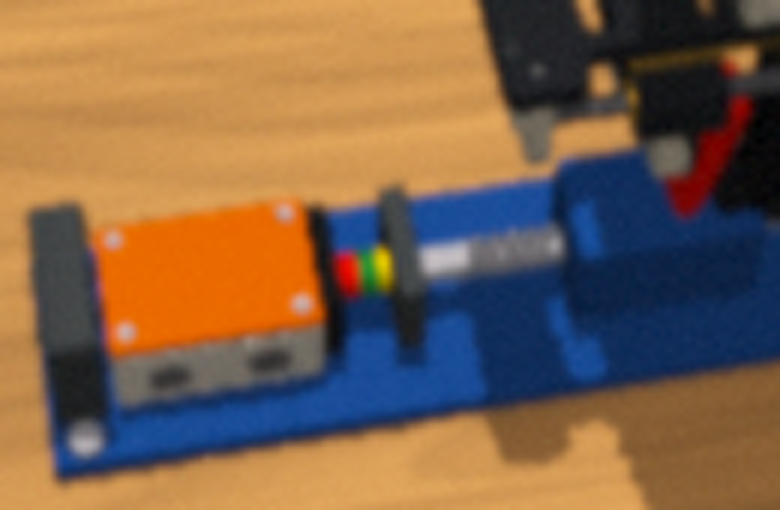

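```bash
python3 -m crank '[[0,0,0,0,0,0,0.95],[0,0,0,0,0,0,0.95],[0,0,0,0,0,0,0.95],[0,0,0,0,0,0,0.95],[0,0,0,0,0,0,0.95]]' 40
python3 look.py d1
python3 -m crank '[[0,0,0,0,0,0,0.8],[0,0,0,0,0,0,0.7],[0,0,0,0,0,0,0.62],[0,0,0,0,0,0,0.56],[0,0,0,0,0,0,0.52],[0,0,0,0,0,0,0.5],[0,0,0,0,0,0,0.5],[0,0,0,0,0,0,0.5]]' 40
python3 look.py d2
python3 -c "
import cv2,numpy as np
cv2.imwrite('pics/d_tc.png',np.vstack([cv2.imread('pics/d1tc.png')[30:290],cv2.imread('pics/d2tc.png')[30:290]]))"
```

```text
t: 16.82
eef_pos: [0.6062, 0.1332, 0.0811]
ee_rot: [-1.673, 1.57, 3.062]
force: [1.5, -2.3, -1.3]
width: 0.0802
t 16.82 p [0.6062 0.1332 0.0811] zyaw -1.548 tilt 0.05 q [ 0.53  0.4  -0.29 -0.   -0.88  1.06] F [ 1.5 -2.3 -1.3] w 0.0802
t: 17.92
eef_pos: [0.6067, 0.1292, 0.0825]
ee_rot: [-0.17, 1.566, -1.718]
force: [3.3, -18.5, 6.4]
width: 0.044
t 17.93 p [0.6067 0.1292 0.0825] zyaw -1.548 tilt 0.28 q [ 0.53  0.4  -0.29  0.   -0.89  1.06] F [  3.3 -18.5   6.4] w 0.044
```

View pics/d_tc.png

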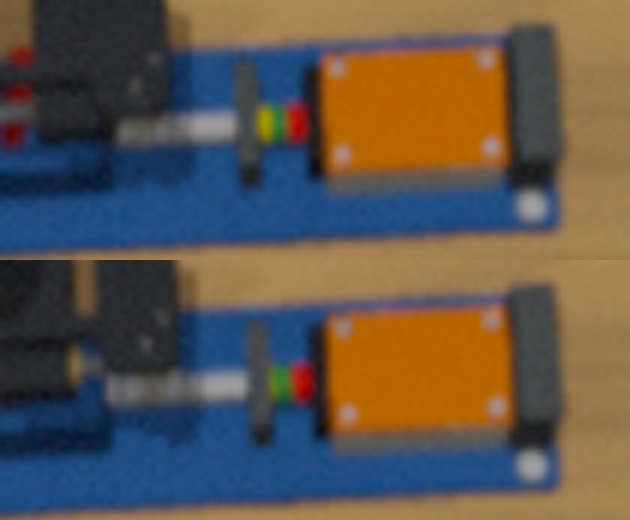

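View pics/d2sc.png

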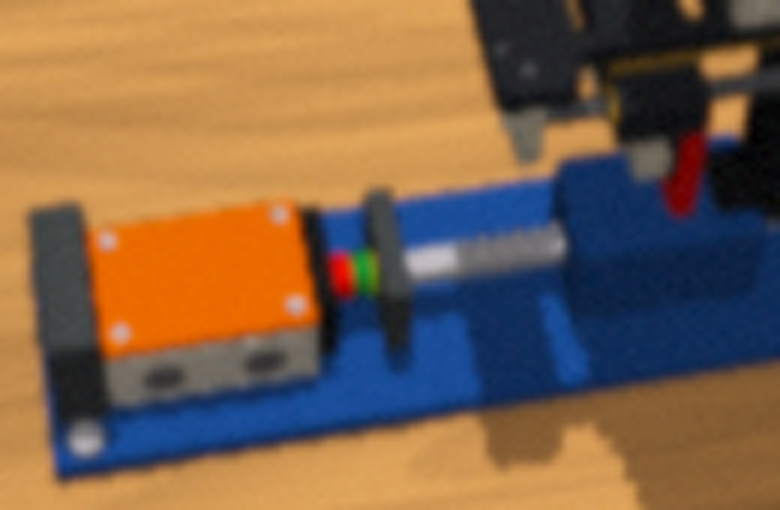

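Yellow appears just gone, with green and red showing at about crop (365,270) and (340,273). I let it settle and measure the band lengths.

```bash
cat > bands.py <<'E'
import sys
from h import *
# colours along stem axis in both views; lengths in mm along clamp x using plane z=.036 
E=np.array([.609,.022]);ex=np.array([.0235,-.9997]);ey=np.array([.9997,.0235])
for n in sys.argv[1:]:
    f=dict(np.load(f'pics/{n}.npz')); xs=np.arange(-.03,.06,.0005)
    xy=E+xs[:,None]*ex
    out=[]
    z=.042 if n.endswith('t') else .042
    hsvim=cv2.cvtColor(f['pixels'],cv2.COLOR_RGB2HSV)
    cnt={'yel':0,'grn':0,'red':0};rng={'yel':(22,38),'grn':(45,80),'red':None}
    pos={k:[] for k in cnt}
    im=f['pixels'].astype(np.float32)
    for x,p in zip(xs,xy):
        best={}
        for dy in np.arange(-.004,.0041,.002):
            u=proj(f,[*(p+dy*ey),z])[0].astype(np.float32)
            c=cv2.remap(im,u[:1].reshape(1,1),u[1:].reshape(1,1),cv2.INTER_LINEAR)[0,0]
            h,s,v=cv2.cvtColor(c.reshape(1,1,3).astype(np.uint8),cv2.COLOR_RGB2HSV)[0,0]
            if s>130 and v>60:
                k='yel' if 17<h<40 else 'grn' if 40<=h<85 else 'red' if (h<10 or h>172) else None
                if k: best[k]=best.get(k,0)+1
        if best:
            k=max(best,key=best.get)
            if best[k]>=2: pos[k].append(x*1000)
    print(n,{k:(round(len(v)*.5,1),(v[0],v[-1]) if v else None) for k,v in pos.items()})
E
python3 -m crank '[[0,0,0,0,0,0,0.5],[0,0,0,0,0,0,0.5]]' 40
python3 look.py e1
python3 bands.py c1t c2t c2s d2t d2s e1t e1s
```

```text
t: 18.27
eef_pos: [0.6067, 0.1292, 0.0825]
ee_rot: [-0.177, 1.566, -1.726]
force: [2.3, -18.3, 6.4]
width: 0.0442
t 18.27 p [0.6067 0.1292 0.0825] zyaw -1.548 tilt 0.28 q [ 0.53  0.4  -0.29  0.   -0.89  1.06] F [  2.3 -18.3   6.4] w 0.0442
c1t {'yel': (9.0, (np.float64(-0.4999999999999727), np.float64(12.500000000000039))), 'grn': (4.5, (np.float64(7.000000000000034), np.float64(11.000000000000037))), 'red': (9.5, (np.float64(14.50000000000004), np.float64(40.500000000000064)))}
c2t {'yel': (8.5, (np.float64(13.500000000000039), np.float64(26.00000000000005))), 'grn': (4.5, (np.float64(20.500000000000046), np.float64(24.50000000000005))), 'red': (10.0, (np.float64(27.500000000000053), np.float64(37.000000000000064)))}
c2s {'yel': (8.5, (np.float64(13.500000000000039), np.float64(26.00000000000005))), 'grn': (4.5, (np.float64(21.000000000000046), np.float64(25.00000000000005))), 'red': (10.0, (np.float64(27.500000000000053), np.float64(40.500000000000064)))}
d2t {'yel': (2.5, (np.float64(20.000000000000046), np.float64(28.000000000000053))), 'grn': (6.0, (np.float64(21.000000000000046
[... 151 characters left out ...]
00000000000046), np.float64(28.500000000000053))), 'grn': (6.5, (np.float64(21.500000000000046), np.float64(27.500000000000053))), 'red': (9.0, (np.float64(30.000000000000053), np.float64(38.500000000000064)))}
e1t {'yel': (2.5, (np.float64(20.000000000000046), np.float64(28.000000000000053))), 'grn': (6.0, (np.float64(21.000000000000046), np.float64(26.50000000000005))), 'red': (10.5, (np.float64(29.500000000000053), np.float64(39.500000000000064)))}
e1s {'yel': (3.0, (np.float64(19.500000000000046), np.float64(28.500000000000053))), 'grn': (6.5, (np.float64(21.500000000000046), np.float64(27.500000000000053))), 'red': (9.0, (np.float64(30.000000000000053), np.float64(38.500000000000064)))}
```

View pics/e1sc.png

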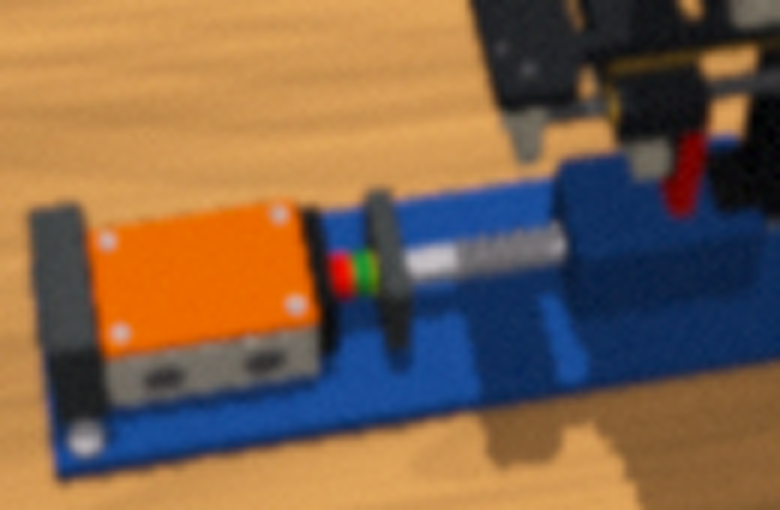

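View pics/e1tc.png

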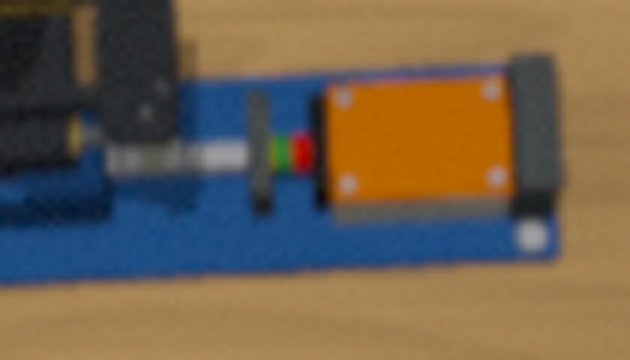

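```bash
python3 -m crank '[[0,0,0,0,0,0,0.485],[0,0,0,0,0,0,0.47],[0,0,0,0,0,0,0.46],[0,0,0,0,0,0,0.46]]' 40
python3 look.py e2
python3 bands.py e2t e2s
```

```text
t: 18.88
eef_pos: [0.6067, 0.1306, 0.0826]
ee_rot: [-0.102, 1.567, -1.65]
force: [0.8, -11.2, 7.1]
width: 0.0407
t 18.88 p [0.6067 0.1306 0.0826] zyaw -1.548 tilt 0.19 q [ 0.53  0.4  -0.29  0.   -0.89  1.06] F [  0.8 -11.2   7.1] w 0.0407
e2t {'yel': (2.0, (np.float64(26.50000000000005), np.float64(28.000000000000053))), 'grn': (0.5, (np.float64(26.00000000000005), np.float64(26.00000000000005))), 'red': (10.5, (np.float64(29.500000000000053), np.float64(39.500000000000064)))}
e2s {'yel': (1.0, (np.float64(28.000000000000053), np.float64(28.500000000000053))), 'grn': (4.5, (np.float64(23.50000000000005), np.float64(27.500000000000053))), 'red': (9.0, (np.float64(30.000000000000053), np.float64(38.500000000000064)))}
```

View pics/e2sc.png

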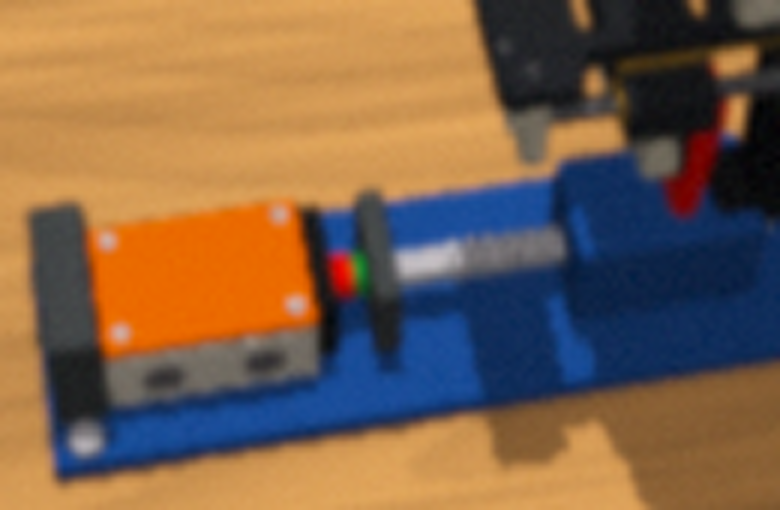

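View pics/e2tc.png

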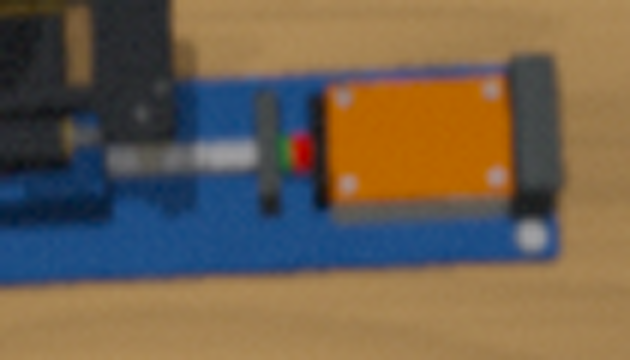

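```bash
python3 -m crank '[[0,0,0,0,0,0,0.46],[0,0,0,0,0,0,0.46],[0,0,0,0,0,0,0.46],[0,0,0,0,0,0,0.46],[0,0,0,0,0,0,0.46],[0,0,0,0,0,0,0.46],[0,0,0,0,0,0,0.46],[0,0,0,0,0,0,0.46]]' 40
python3 look.py e3
python3 bands.py e3t e3s
python3 -c "
import cv2,numpy as np
a=cv2.imread('pics/e3s.png');b=cv2.imread('pics/scene0.png')
print([cv2.absdiff(a,b)[y0:y1,x0:x1].max() for x0,y0,x1,y1 in((140,170,170,210),(185,150,220,182),(145,245,180,290),(180,285,215,328),(280,160,315,200),(385,165,420,205),(455,205,500,295),(440,290,545,395))])
cv2.imwrite('pics/e3both.png',np.vstack([cv2.imread('pics/e3sc.png')[150:400,0:630],cv2.imread('pics/e3tc.png')[40:290]]))"
```

```text
t: 19.98
eef_pos: [0.6068, 0.1306, 0.0826]
ee_rot: [-0.098, 1.567, -1.645]
force: [0.9, -11.1, 7.3]
width: 0.0411
t 19.98 p [0.6068 0.1306 0.0826] zyaw -1.548 tilt 0.19 q [ 0.53  0.4  -0.29  0.   -0.89  1.06] F [  0.9 -11.1   7.3] w 0.0411
e3t {'yel': (2.0, (np.float64(26.50000000000005), np.float64(28.000000000000053))), 'grn': (1.0, (np.float64(25.50000000000005), np.float64(26.00000000000005))), 'red': (10.5, (np.float64(29.500000000000053), np.float64(39.500000000000064)))}
e3s {'yel': (1.0, (np.float64(28.000000000000053), np.float64(28.500000000000053))), 'grn': (4.5, (np.float64(23.50000000000005), np.float64(27.500000000000053))), 'red': (9.0, (np.float64(30.000000000000053), np.float64(38.500000000000064)))}
[np.uint8(28), np.uint8(28), np.uint8(29), np.uint8(28), np.uint8(59), np.uint8(187), np.uint8(61), np.uint8(29)]
```

View pics/e3both.png

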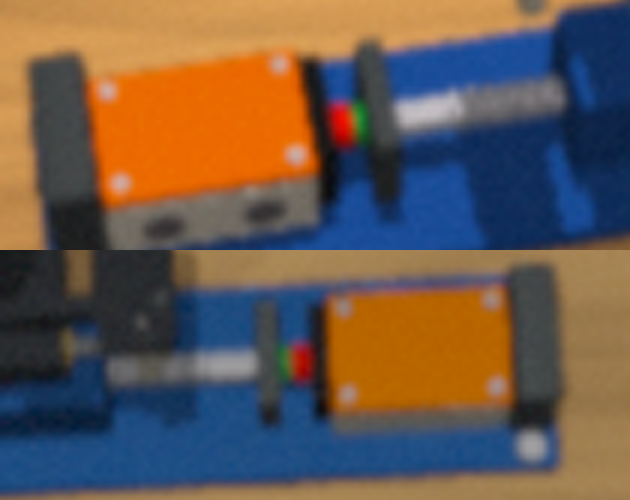

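View pics/e3s.png

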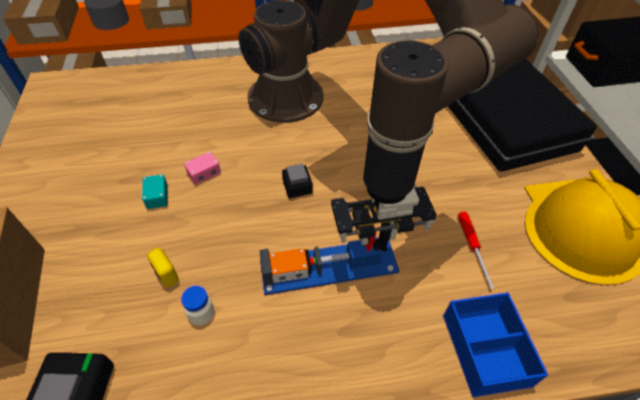

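Run:
```python
from h import *
job_done(); st()
```

```text
the job is handed in; nothing more can be done
the job is handed in; nothing more can be done
```

The white box is clamped against the fixed jaw and the job is handed in at about 20 s on the clock. The gripper is still holding the trigger squeezed at 41 mm opening and is clear of the box.

I set the box on the bed about 5 mm short of the fixed jaw and let go of it. Three full pumps and a stepped fourth squeeze did the rest. The sliding jaw was moved only by the trigger.

**Last checks:**
- **Clamping:** both views show no gap between the box and the fixed jaw, the yellow band gone and roughly half of the green showing. I put the stem at about 8 mm in. Nothing moved over a further second of holding.
- **Band measurement:** the colour measurement disagreed between views, giving 4.5 mm of green from the scene camera and 1 mm from the top. I took the top figure as low because the bands blur at that resolution, and judged by eye from the enlarged pictures.
- **Bystanders:** in the scene view the tape, jar and the pink and turquoise look-alikes match their first picture. The battery and screwdriver areas changed a little, and both look to be where they were; I took the change to be the arm's shadow.
- **Not checked at the end:** the grey box was hidden behind the arm in the last scene picture. It was last seen untouched while I was placing the white box, and the gripper went nowhere near it after that.

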